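# File a dried-fruit sample in the lever-lid bin

## Robot

A 7-joint arm with a two-finger parallel gripper is mounted at the origin on the work surface. World frame = base frame: x ahead of the robot, y to its left, z up, the work surface at z = 0. Lengths are in m, angles in rad, forces in N, time in s.
With the tool pointing down it reaches from about 0.4 to 0.85 m from the base axis. Payload 4.5 kg.
Tool frame: the origin (TCP) lies at the very end of the fingers, on their centre line; the grasp point (between the pads) lies 19 mm behind it; z points along the fingers, y is the direction in which the jaws open and shut (so a half turn about z gives the same grasp; the last joint's range is limited). The gripper opens to 85 mm and grips with 20 to 120 N. Pads are 22 mm wide; open, the fingers measure 114 mm over their backs; the gripper's body (76 mm by 85 mm) begins 54 mm behind the grasp point. The pads swing forward as they close: fully open they stand 13 mm farther back than shut.
Start: joints at [-1.237, 0.689, -0.195, 1.565, 0.157, 0.902, -0.215], TCP at [0.185, 0.597, 0.231] pointing down, gripper open.
Joint ranges: [-3.01, 3.01], [-0.46, 2.08], [-1.47, 1.51], [0.13, 2.56], [-1, 4.14], [0.04, 2.09], [-2.66, 2.66]. Speed limits (rad/s): [2.57, 2.57, 3.14, 3.14, 3.14, 3.14, 3.14].

## Interface

Orientations are given as a rotation vector (axis times angle).
In Python, from station import * gives the robot as it stands.
- The arm moves only by the tool servo_tool, never from a script. Its argument "series" is one flat list of numbers, 7 for each row, row after row: the shift along the tool's x, y, z in mm, then the turn, a rotation vector about the tool's x, y, z in rad, then the opening in per cent of the stroke, from 0 (shut) to 100 (fully open). In form: [tx, ty, tz, rx, ry, rz, grip, tx, ty, tz, rx, ry, rz, grip, ...]. A call has 1 to 20 rows; each row shifts and turns the pose as measured when the row begins, along the tool's axes as they then stand; what a row does not reach is not made up. A row lasts 1/8 s, in which the tool goes at most 62.5 mm and 10.7 degrees, less where a joint would pass 70% of its speed; a pose out of reach is approached as far as the arm can. A call is refused whole if a number of a shift passes 62.5 or a number of a turn 0.188, either way. A call with a gripper value outside its range is refused whole. The fingers move at their own pace and stop on an object; the grip force is fixed at half the most. Time passes only in rows, so rows that do not move let the fingers close. It gives the time, the measured TCP pose, the force and the opening at its end, in the units of the state.
- sense(): the state, without advancing time (a new reading comes with each control period).
- grab_frame(name): name is "side" or "top"; returns the picture (420x560x3 uint8, red, green, blue); there is no depth.
- camera_model(name): a dict with "fov_y" (degrees; the focal length in pixels is half the picture's height over the tangent of half this angle, whatever the lens; pixels are square), "cx", "cy" (the principal point, pixels), "k1" (the pictures are not rectified: a ray, as slopes to the right and down, at radius r is drawn at 1 + k1 r^2 times it, then the intrinsics apply), "view" (4x4, takes a point from world to camera coordinates). Camera axes: x right, y up, looking along -z (the intrinsics and any distortion apply to the point x, -y, -z); pixel columns grow to the right and rows downward; lengths in m; the calibration is good to about 2 mm. A picture is of the moment at which its call begins. camera_model takes no time and is no camera call.
- close_job(): hands the job in, once; it reports no verdict.
The state is a dict: "time_s": time; "joint_positions": joint angles; "joint_vel": joint speeds; "effort": joint torques, N m; "position": TCP position; "tcp_rot": TCP orientation; "ft_force": force on the tool from outside, world axes, zero at the start; "ft_torque": the same for the moment, N m; "width": finger opening in m.
Only numpy, scipy, OpenCV 4.12 (cv2) and the standard library are available. Lean on these libraries where they do the work, as an engineer would, in place of code of your own. Each camera call takes 0.05 s, during which the arm holds its last target. There are 200 camera calls.

## Task

Stand the yellow weight on the bin's lever so that it holds the lid fully open with hands off, then set the amber jar gently upright inside the bin. Then slowly ease the weight up off the lever so that the lid comes down shut without slamming, and stand the weight between the cheeks of its blue dock, leaving the canister and the beaker alone.

Things in the scene. Friction and masses are not known exactly. Their poses are not given: they have to be found in the camera images.
- bin: Fixed steel bin, 170 (x) by 180 (y) by 150 mm high, walls 4 mm. Origin: centre of its underside on the table; x points to the lid's hinge, y to the lever, z up. Inner floor 45 mm above the origin, 162 by 172 mm clear. Shut, the 6 mm lid lies on the rim; open, it stands over the +x rim to about 325 mm above the table. The lever sticks out of the +y wall.
- lid (a joint): Opening angle of the bin's lid in rad: 0 shut, about 1.8 fully open (leaning slightly back from vertical). Driven only by the lever (4.85 times the lever's angle). It has no catch: it falls shut, with a slam, if the lever is let go at once; let up over a second or so it closes gently.
- lever (a joint): Angle of the lid-lift lever in rad: 0 raised (lid shut), 0.36 fully down (lid fully open). Its pivot lies 100 mm along the bin's +y and 35 mm above the table; a spring and the lid push it up, it takes about 4 N at the pad to press down; the weight (about 7.5 N) keeps it down.
- pad (a point): Centre of the top face of the lever's black square pad, 80 by 80 mm, 120 mm from the pivot. Raised, the pad is tilted 0.36 rad with its outer edge high, centre about 81 mm above the table. Fully down it is level, its top face 39 mm above the table and its centre 220 mm from the bin's origin along the bin's +y. z is the normal of the pad.
- weight_center (a point): Centre of the yellow weight, a block 60 (x) by 46 (y) by 90 mm high (z), 0.8 kg; 45 mm above its foot. It starts upright in the grey rack, whose cheeks cover its two x faces: there grip it only closing along its y (46 mm). In the dock the cheeks cover its y faces: set it down there gripped along its x (60 mm). On the lever all four faces are free.
- rack: Fixed grey plastic wash rack where the weight starts. Origin at the centre of its underside. Base plate 120 by 110 by 6 mm; two cheeks 6 mm thick, 50 mm long in y, reaching 96 mm above the table, 74 mm apart (clear) across its x. Open at its two y ends.
- dock: Fixed dock, the weight's home: steel base plate 110 (x) by 90 (y) by 6 mm, two blue cheeks 5 mm thick, 64 mm long in x, tops 96 mm above the table, 58 mm apart (clear) across y. Origin: centre of its underside. Open at both x ends. The weight stands on the plate, centred between the cheeks, its 60 mm side along the dock's x, either way round.
- jar_center (a point): Centre of the closed amber sample jar with white cap, 54 mm diameter (cap 55 mm), 90 mm high, about 0.3 kg; the point lies 45 mm above its foot. It starts upright on the table.
- canister: Bystander: steel canister with blue cap, 62 mm diameter, 115 mm high, upright on the table. Origin at the centre of its underside.
- beaker: Bystander: open green cup, 72 mm diameter, 85 mm high, upright on the table. Origin at the centre of its underside.
Mind the look-alikes: they are no part of the job. What is meant by the part that bears jar_center is not pink or turquoise, and is the larger of those in its own colour.

How it is judged:
By the outcome, as a careful person would: the job done as asked, in the order asked, and still so for the second after the job is handed in, with the robot touching nothing.
It also fails if it takes over 72 s, if anything falls off the work surface, if the arm or the gripper's body presses on something with over 40 N, if the wrist force passes 120 N, or if a joint passes its speed limit or range.

## Working session

There is one attempt and no reset: what is moved stays moved. The work goes in short steps, Python scripts to look and compute and a tool call to move; the robot and the scene stay as the last step left them, time stands still between calls to the robot, and variables do not carry over. Pictures are saved under pics/ and viewed, about 8 in all and at most 12, crops included, and the job is handed in when it is done.

Besides the shell and the picture viewer there is one more tool, called by a JSON object that holds its "fn" and its "kwargs". servo_tool: Moves the arm, as the interface text tells. Its arguments: {"type":"object","properties":{"series":{"type":"array","items":{"type":"number"}}},"required":["series"]}

```bash
ls; mkdir -p pics
python3 - <<'E'
from station import *
import cv2
for n in("side","top"):
    cv2.imwrite(f"pics/{n}0.png",grab_frame(n)[:,:,::-1]); m=camera_model(n); print(m)
s=sense();print({k:s[k] for k in("time_s","position","tcp_rot","width","ft_force")})
E
```

```text
pics
{'fov_y': 56.33213068736831, 'cx': 279.5159621234828, 'cy': 208.74889916896578, 'k1': -0.09123248798930692, 'view': array([[ 0.8690665 , -0.49432426,  0.01915581, -0.48223403],
       [ 0.37376419,  0.68149274,  0.6291804 , -0.24971662],
       [-0.32407368, -0.53963985,  0.77702322, -0.8400075 ],
       [ 0.        ,  0.        ,  0.        ,  1.        ]])}
{'fov_y': 47.532702783536074, 'cx': 281.0080366742071, 'cy': 203.52196828117243, 'k1': -0.03646751017315401, 'view': array([[ 0.01966625, -0.99928614,  0.03225607, -0.05312101],
       [ 0.9854122 ,  0.02482784,  0.16836381, -0.54189119],
       [-0.16904447,  0.02847444,  0.98519702, -1.22120609],
       [ 0.        ,  0.        ,  0.        ,  1.        ]])}
{'time_s': 0.1, 'position': array([0.18446304, 0.59651885, 0.23054529]), 'tcp_rot': array([-4.69083634e-01, -3.10625522e+00,  2.71064657e-03]), 'width': 0.08523917493109746, 'ft_force': array([-0.65546489,  0.10729026, -0.21532325])}
```

View pics/side0.png

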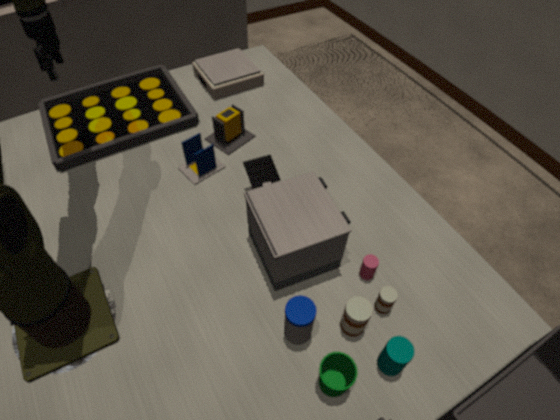

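View pics/top0.png

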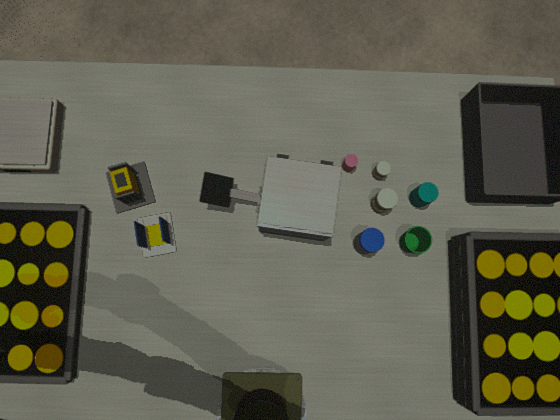

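Side: weight in rack (228,125), dock (202,160), pad (262,170), bin (297,225). Top: weight (122,180), dock (155,235), pad (217,189), bin (299,197). Jar candidates (top): amber large (386,200), amber small (383,169), pink (350,161), turquoise (426,194). I choose (386,200), which is side (357,316). Canister is at (371,240) and beaker at (416,240). Next, enlarged crops.

```bash
cat > h.py <<'E'
import numpy as np, cv2
from scipy.optimize import least_squares
from station import camera_model
CM={n:camera_model(n) for n in("side","top")}
def proj(n,P):
    m=CM[n];V=m["view"];p=np.atleast_2d(P)@V[:3,:3].T+V[:3,3]
    s=np.c_[p[:,0],-p[:,1]]/-p[:,2:]; s=s*(1+m["k1"]*(s**2).sum(1,keepdims=True))
    f=210/np.tan(np.radians(m["fov_y"])/2); return s*f+[m["cx"],m["cy"]]
def atz(n,uv,z):
    return least_squares(lambda q:(proj(n,[q[0],q[1],z])-uv).ravel(),[.55,0]).x
def tri(us,ut):
    r=least_squares(lambda q:np.r_[(proj("side",q)-us).ravel(),(proj("top",q)-ut).ravel()],[.55,0,.05])
    return r.x.round(4),r.fun.round(1)
def crop(img,x0,y0,w,h,k,g=1.6):
    c=img[y0:y0+h,x0:x0+w]; c=(255*(c/255.)**(1/g)).astype(np.uint8)
    c=cv2.resize(c,None,fx=k,fy=k,interpolation=cv2.INTER_CUBIC)
    for x in range((x0+9)//10*10,x0+w,10): cv2.putText(c,str(x),((x-x0)*k,9),0,.35,(255,0,255),1);c[::6,(x-x0)*k]=(255,0,255)
    for y in range((y0+9)//10*10,y0+h,10): cv2.putText(c,str(y),(0,(y-y0)*k+4),0,.35,(255,0,255),1);c[(y-y0)*k,::6]=(255,0,255)
    return c
E
python3 - <<'E'
from h import *
t=cv2.imread("pics/top0.png");s=cv2.imread("pics/side0.png")
cv2.imwrite("pics/ct.png",crop(t,100,152,150,110,5))
cv2.imwrite("pics/cs.png",crop(s,170,95,130,100,6))
a=crop(t,335,145,110,110,4);b=crop(s,275,245,150,150,4);b=b[:,:360*1]
o=np.zeros((600,800,3),np.uint8);o[:a.shape[0],:440]=a
b=crop(s,335,250,85,130,4);o[:b.shape[0],450:450+b.shape[1]]=b
cv2.imwrite("pics/cj.png",o)
E
```

```text
(no output)
```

View pics/ct.png

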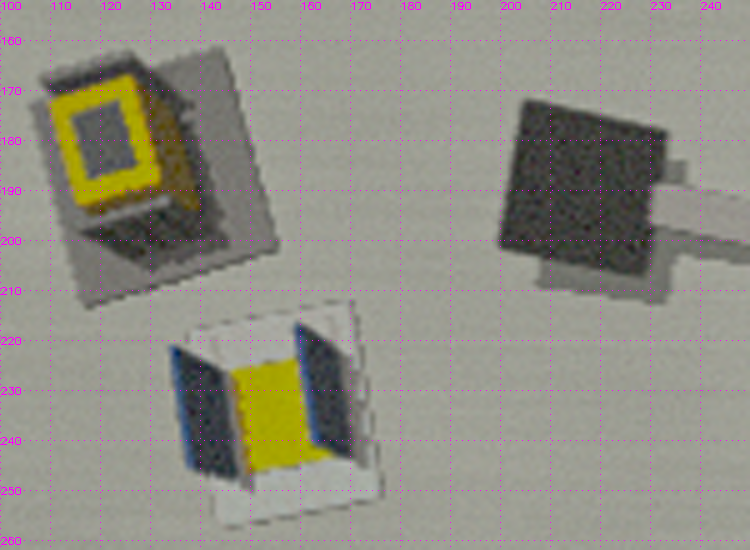

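View pics/cs.png

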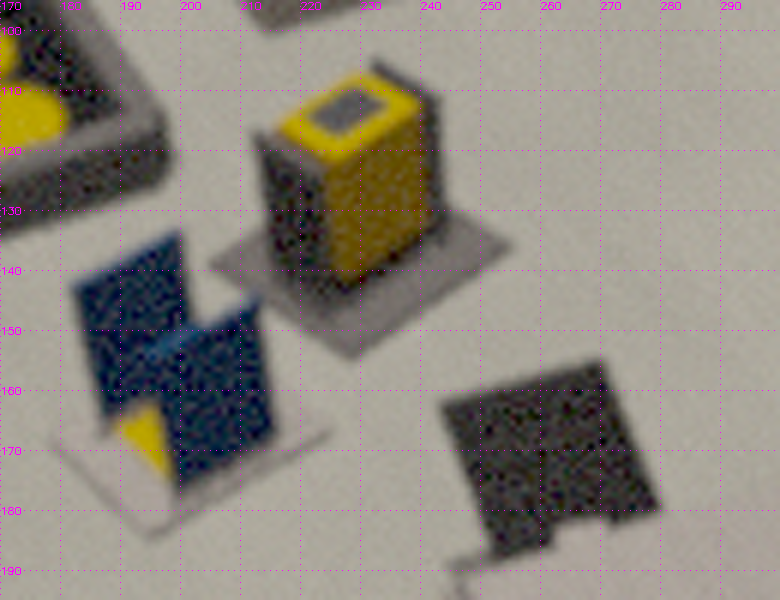

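View pics/cj.png

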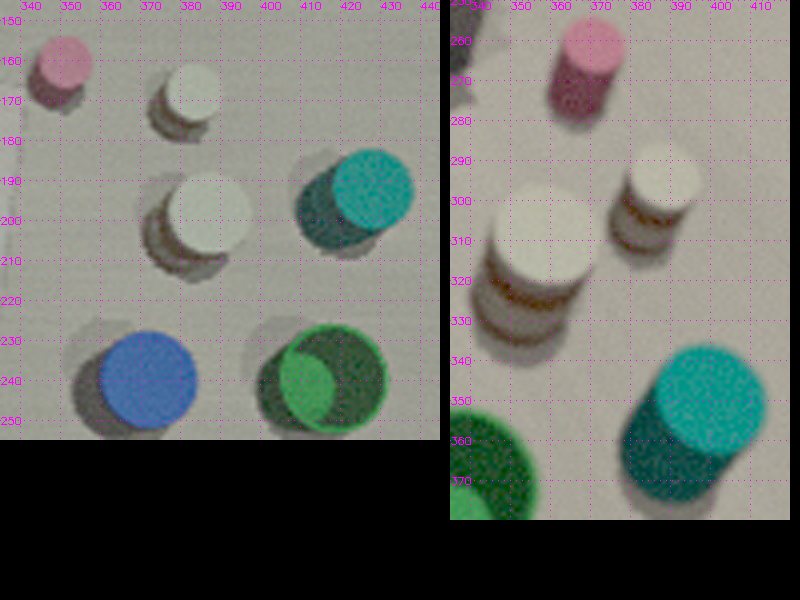

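Pictures: the crops confirm the larger white-capped amber jar (top (387,198), side (359,309)). The small one is at (383,168), with pink and turquoise apart. The yellow patch at the dock is only a floor mark between its cheeks. Now the fits.

Run:
```python
from h import *
T=lambda a:np.array(a)/5+[100,152]; S=lambda a:np.array(a)/6+[170,95]
# weight top: order TL,TR,BR,BL in top image ; same in side: TL=(world +x,+y)
def fit(name,dim,zt,top,it,side,iside,z0):
    c=np.array([[1,1],[1,-1],[-1,-1],[-1,1]])*np.array(dim)/2
    def W(q): 
        R=np.array([[np.cos(q[2]),-np.sin(q[2])],[np.sin(q[2]),np.cos(q[2])]])
        return np.c_[c@R.T+q[:2],np.full(4,q[3])]
    f=lambda q:np.r_[(proj("top",W(q)[it])-top).ravel(),(proj("side",W(q)[iside])-side).ravel()]
    r=least_squares(f,[.6,.2,0,z0]);print(name,r.x.round(4),"res",np.abs(r.fun).max().round(1))
fit("weight top",(.06,.046),0,T([[48,100],[133,75],[161,187],[78,212]]),[0,1,2,3],S([[362,72],[425,103],[333,163],[277,127]]),[0,1,2,3],.09)
fit("rackplate(x120,y110)",(.12,.11),0,T([[222,47],[278,245],[87,307]]),[1,2,3],S([[513,245],[350,360],[208,265]]),[1,2,3],.0)
fit("dockplate",(.11,.09),0,T([[187,328],[352,300],[383,497],[220,527]]),[0,1,2,3],S([[330,433],[152,537],[52,440]]),[1,2,3],.0)
fit("docktops(64x68)",(.064,.068),0,T([[172,345],[190,468]]),[0,3],S([[182,233],[73,287]]),[0,3],.1)
P=[tri(s,t) for s,t in zip(S([[440,403],[602,360],[660,508],[497,560]])[[1,2,3,0]],T([[525,100],[667,130],[645,275],[500,248]]))]
for p in P: print("pad",p)
print("padc",np.mean([p[0] for p in P],0))
print("jar top",tri([359,308.7],[387.2,198.4]), "small",tri([388,296.5],[383,167.7]))
print("canister top",tri([300,311],[371.7,240]),"beaker",atz("top",[416.5,240],.085))
for u in([264.5,156.5],[340.5,165],[332,238],[258.5,228]):print("lid",atz("top",u,.156))
```

```text
weight top [0.5862 0.372  0.3236 0.0918] res 1.4
rackplate(x120,y110) [0.587  0.3724 0.3366 0.0016] res 0.7
dockplate [0.4581 0.2923 0.216  0.    ] res 1.2
docktops(64x68) [0.4586 0.2908 0.2143 0.091 ] res 1.0
pad (array([0.6137, 0.1582, 0.0907]), array([-0.2,  0.1,  0.1, -0.2]))
pad (array([0.6044, 0.0865, 0.0659]), array([ 0.1, -0. , -0. ,  0.1]))
pad (array([0.5278, 0.0951, 0.0641]), array([-0.2,  0. ,  0. , -0.2]))
pad (array([0.5363, 0.1669, 0.0922]), array([-0.6,  0.1,  0.2, -0.5]))
padc [0.57055  0.126675 0.078225]
jar top (array([ 0.5569, -0.3158,  0.0884]), array([-0.2,  0. ,  0.1, -0.2])) small (array([ 0.6463, -0.3144,  0.0517]), array([ 0.4, -0.1, -0.2,  0.4]))
canister top (array([ 0.4451, -0.269 ,  0.1092]), array([-0.,  0.,  0., -0.])) beaker [ 0.4498742  -0.39085867]
lid [0.64081517 0.00523096]
lid [ 0.62453849 -0.18304851]
lid [ 0.44313951 -0.16221303]
lid [0.46320752 0.01510013]
```

```bash
cat >> h.py <<'E'
from scipy.spatial.transform import Rotation as Ro
def go(x,y,z,jaw):   # jaw: world angle (rad) of tool y, mod pi, tool down
    from station import sense
    s=sense();R=Ro.from_rotvec(s["tcp_rot"]);best=None
    for k in(-1,0,1):
        j=jaw+k*np.pi; Y=np.array([np.cos(j),np.sin(j),0]);Z=np.array([0,0,-1.]);X=np.cross(Y,Z)
        G=Ro.from_matrix(np.c_[X,Y,Z]);d=(R.inv()*G).as_rotvec()
        if best is None or np.linalg.norm(d)<np.linalg.norm(best[0]):best=(d,G)
    d,G=best;v=np.array([x,y,z])-s["position"]
    print("t",round(s["time_s"],2),"pos",s["position"].round(4),"F",s["ft_force"].round(1),"w",round(s["width"],4),"j7",s["joint_positions"][6].round(2))
    print("turn",d.round(3),"shift after turn mm",(G.inv().apply(v)*1000).round(1),"shift now",(R.inv().apply(v)*1000).round(1))
E
python3 -c "
from h import *
go(.586,.372,.16,np.pi/2+.33)"
```

```text
t 0.1 pos [0.1845 0.5965 0.2305] F [-0.7  0.1 -0.2] w 0.0852 j7 -0.22
turn [-0.002 -0.    -0.63 ] shift after turn mm [-307.1 -342.5   70.5] shift now [-449.9  -95.8   70.8]
```

{"fn": "servo_tool", "kwargs": {"series": [0, 0, 0, 0, 0, -0.158, 100, 0, 0, 0, 0, 0, -0.158, 100, 0, 0, 0, 0, 0, -0.158, 100, 0, 0, 0, 0, 0, -0.158, 100, -35, -39, 0, 0, 0, 0, 100, -35, -39, 0, 0, 0, 0, 100, -35, -39, 0, 0, 0, 0, 100, -35, -39, 5, 0, 0, 0, 100, -35, -39, 10, 0, 0, 0, 100, -35, -39, 10, 0, 0, 0, 100, -35, -39, 10, 0, 0, 0, 100, -35, -39, 10, 0, 0, 0, 100, -27, -30, 10, 0, 0, 0, 100, 0, 0, 0, 0, 0, 0, 100]}}

```text
time_s: 1.85
position: [0.6016, 0.372, 0.1655]
tcp_rot: [0.556, -3.082, 0.017]
ft_force: [0.1, 0.2, -0.6]
width: 0.0853
```

```bash
python3 -c "
from h import *
go(.586,.372,.16,np.pi/2+.33)"
```

```text
t 1.85 pos [0.6016 0.372  0.1655] F [ 0.1  0.2 -0.6] w 0.0853 j7 1.02
turn [-0.009 -0.011  0.027] shift after turn mm [14.7  5.1  5.5] shift now [14.5  5.5  5.6]
```

{"fn": "servo_tool", "kwargs": {"series": [14.5, 5.5, 5, -0.009, -0.011, 0.027, 100, 0, 0, 0, 0, 0, 0, 100, 0, 0, 0, 0, 0, 0, 100]}}

```text
time_s: 2.22
position: [0.5844, 0.3731, 0.1598]
tcp_rot: [0.518, -3.097, -0.001]
ft_force: [-0.7, 0.8, 1.1]
width: 0.0853
```

```bash
python3 -c "
from h import *
from station import grab_frame
go(.586,.372,.16,np.pi/2+.33)
a=crop(grab_frame('top')[:,:,::-1],80,120,100,110,4);b=crop(grab_frame('side')[:,:,::-1],180,60,90,110,4)
cv2.imwrite('pics/a1.png',np.hstack([a,b]))"
```

```text
t 2.23 pos [0.5844 0.3731 0.1598] F [-0.7  0.8  1.1] w 0.0853 j7 0.97
turn [ 0.001 -0.002  0.001] shift after turn mm [-1.1 -1.6 -0.2] shift now [-1.1 -1.6 -0.2]
```

View pics/a1.png

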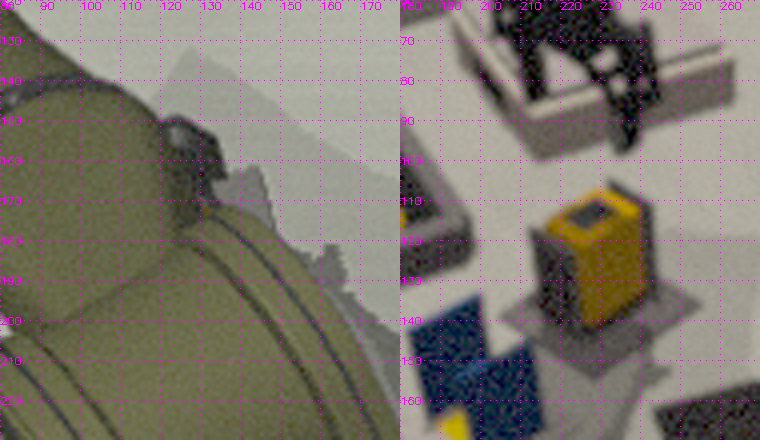

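```bash
python3 -c "
from h import *
j=np.pi/2+.33;u=np.array([np.cos(j),np.sin(j),0])
for z in(.16,.173):
  for d in(-.0425,-.057,.0425,.057): print(z,d,proj('side',np.array([.5844,.3731,z])+d*u).round(1))
for p in([.586,.372,.096],[.586,.372,.0918]):print(proj('side',p),proj('top',p))"
```

```text
0.16 -0.0425 [[235.3 101.1]]
0.16 -0.057 [[238.9 103.2]]
0.16 0.0425 [[214.8  89.4]]
0.16 0.057 [[211.4  87.4]]
0.173 -0.0425 [[235.   97.2]]
0.173 -0.057 [[238.6  99.3]]
0.173 0.0425 [[214.3  85.5]]
0.173 0.057 [[210.9  83.6]]
[[227.30140443 113.34575592]] [[120.68606126 179.69874508]]
[[227.41404687 114.48870397]] [[121.17287594 180.05434432]]
```

The side view shows the open fingers at (236,98) and (215,85), straddling the weight as my projection predicts. Descend and grip.

{"fn": "servo_tool", "kwargs": {"series": [-1, -1, 25, 0, 0, 0, 100, 0, 0, 25, 0, 0, 0, 100, 0, 0, 25, 0, 0, 0, 100, 0, 0, 20, 0, 0, 0, 100, 0, 0, 12, 0, 0, 0, 100, 0, 0, 0, 0, 0, 0, 40, 0, 0, 0, 0, 0, 0, 20, 0, 0, 0, 0, 0, 0, 20, 0, 0, 0, 0, 0, 0, 20, 0, 0, 0, 0, 0, 0, 20, 0, 0, 0, 0, 0, 0, 20]}}

```text
time_s: 3.7
position: [0.5892, 0.3759, 0.053]
tcp_rot: [-0.518, 3.093, 0.007]
ft_force: [0.7, -0.0, -2.9]
width: 0.0455
```

{"fn": "servo_tool", "kwargs": {"series": [0, 0, -10, 0, 0, 0, 20, 0, 0, -20, 0, 0, 0, 20, 0, 0, -25, 0, 0, 0, 20, 0, 0, -30, 0, 0, 0, 20, 0, 0, -30, 0, 0, 0, 20, 0, 0, -30, 0, 0, 0, 20, 0, 0, -15, 0, 0, 0, 20, 0, 0, 0, 0, 0, 0, 20]}}

```text
time_s: 4.7
position: [0.585, 0.3739, 0.2212]
tcp_rot: [0.523, -3.098, -0.004]
ft_force: [0.1, 0.3, -8.4]
width: 0.0453
```

```bash
python3 -c "
from h import *
go(.5715,.1356,.2,np.pi/2-.115)"
```

```text
t 4.7 pos [0.585  0.3739 0.2212] F [ 0.1  0.3 -8.4] w 0.0453 j7 1.0
turn [ 0.002 -0.     0.45 ] shift after turn mm [ -13.9 -238.3   21.2] shift now [  91.  -220.7   20.7]
```

{"fn": "servo_tool", "kwargs": {"series": [0, 0, 0, 0, 0, 0.12, 20, 0, 0, 0, 0, 0, 0.12, 20, 0, 0, 0, 0, 0, 0.12, 20, 0, 0, 0, 0, 0, 0.09, 20, -2, -30, 0, 0, 0, 0, 20, -2, -40, 0, 0, 0, 0, 20, -2, -40, 0, 0, 0, 0, 20, -2, -40, 5, 0, 0, 0, 20, -2, -40, 5, 0, 0, 0, 20, -2, -30, 5, 0, 0, 0, 20, -2, -15, 5, 0, 0, 0, 20, 0, 0, 0, 0, 0, 0, 20, 0, 0, 0, 0, 0, 0, 20]}}

```text
time_s: 6.32
position: [0.5571, 0.1308, 0.1852]
tcp_rot: [-0.191, -3.108, 0.016]
ft_force: [-0.4, 0.1, -8.8]
width: 0.0454
```

```bash
python3 -c "
from h import *
go(.5715,.1356,.14,np.pi/2-.115)"
```

```text
t 6.33 pos [0.5571 0.1308 0.1852] F [-0.4  0.1 -8.8] w 0.0454 j7 0.86
turn [-0.012 -0.027 -0.008] shift after turn mm [-13.7   6.4  45.2] shift now [-14.9   7.   44.7]
```

{"fn": "servo_tool", "kwargs": {"series": [-8, 4, 10, -0.012, -0.027, -0.008, 20, -6, 2, 15, 0, 0, 0, 20, 0, 0, 12, 0, 0, 0, 20, 0, 0, 0, 0, 0, 0, 20]}}

```text
time_s: 6.82
position: [0.572, 0.1419, 0.1463]
tcp_rot: [0.169, 3.137, 0.008]
ft_force: [-1.2, -0.9, -7.7]
width: 0.0453
```

```bash
python3 -c "
from h import *
from station import grab_frame
go(.5715,.1356,.086,np.pi/2-.115)
a=crop(grab_frame('top')[:,:,::-1],180,130,90,100,4);b=crop(grab_frame('side')[:,:,::-1],210,90,110,100,4)
cv2.imwrite('pics/a2.png',np.hstack([a,b]))"
```

```text
t 6.83 pos [0.572  0.1419 0.1463] F [-1.2 -0.9 -7.7] w 0.0453 j7 0.84
turn [0.005 0.    0.007] shift after turn mm [-0.2 -6.3 60.3] shift now [-0.2 -6.6 60.3]
```

View pics/a2.png

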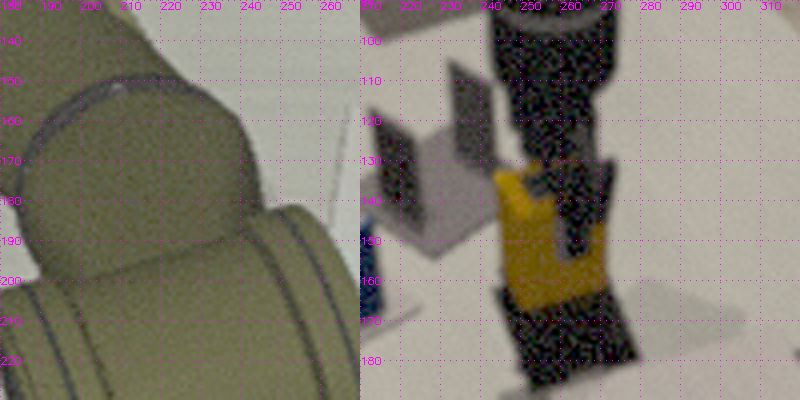

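```bash
python3 -c "
from h import *
y=-.115;x=np.array([np.cos(y),np.sin(y),0]);u=np.array([-x[1],x[0],0])
for ex in(0,-.004,-.008,-.012):
  c=np.array([.572,.1419,.0993])+ex*x
  print(ex,[proj('side',c+a*.03*x-.023*u+b*u*0+np.array([0,0,h]))[0].round(1) for a,b,h in((1,-1,0),(-1,-1,0),(-1,-1,.09))])"
```

```text
0 [array([273.1, 164.4]), array([251.4, 170.5]), array([250.1, 144. ])]
-0.004 [array([271.6, 164.8]), array([250., 171.]), array([248.5, 144.5])]
-0.008 [array([270.2, 165.2]), array([248.5, 171.4]), array([247. , 144.9])]
-0.012 [array([268.8, 165.6]), array([247. , 171.8]), array([245.4, 145.3])]
```

The side view shows the weight upright in the grip. Its foot edge runs (250,167) to (271,161), over the black pad. It sits about 4 mm off in x, which I correct on the way down, pressing slowly.

{"fn": "servo_tool", "kwargs": {"series": [-4, -5, 4, 0, 0, 0, 20, 0, -2, 5, 0, 0, 0, 20, 0, 0, 6, 0, 0, 0, 20, 0, 0, 6, 0, 0, 0, 20, 0, 0, 6, 0, 0, 0, 20, 0, 0, 6, 0, 0, 0, 20, 0, 0, 0, 0, 0, 0, 20]}}

```text
time_s: 7.8
position: [0.5789, 0.1362, 0.1147]
tcp_rot: [0.17, 3.128, 0.015]
ft_force: [-0.3, 0.2, -4.3]
width: 0.0456
```

```bash
python3 -c "
from h import *
go(.5755,.1356,.086,np.pi/2-.115)"
```

```text
t 7.8 pos [0.5789 0.1362 0.1147] F [-0.3  0.2 -4.3] w 0.0456 j7 0.84
turn [0.01  0.008 0.007] shift after turn mm [ 3.3 -1.  28.7] shift now [ 3.6 -1.2 28.7]
```

{"fn": "servo_tool", "kwargs": {"series": [3, 0, 6, 0.01, 0.008, 0.007, 20, 0, 0, 6, 0, 0, 0, 20, 0, 0, 6, 0, 0, 0, 20, 0, 0, 6, 0, 0, 0, 20, 0, 0, 0, 0, 0, 0, 20]}}

```text
time_s: 8.43
position: [0.5771, 0.1375, 0.0893]
tcp_rot: [0.181, 3.134, 0.002]
ft_force: [-0.1, -0.2, -5.9]
width: 0.0453
```

```bash
python3 -c "
from h import *
go(.5755,.1356,.086,np.pi/2-.115)"
```

```text
t 8.43 pos [0.5771 0.1375 0.0893] F [-0.1 -0.2 -5.9] w 0.0453 j7 0.81
turn [ 0.001  0.002 -0.   ] shift after turn mm [ 1.4 -2.1  3.3] shift now [ 1.4 -2.1  3.3]
```

{"fn": "servo_tool", "kwargs": {"series": [0, -2, 3, 0, 0, 0, 20, 0, 0, 2, 0, 0, 0, 20, 0, 0, 0, 0, 0, 0, 20, 0, 0, 0, 0, 0, 0, 20]}}

```text
time_s: 8.93
position: [0.5769, 0.1356, 0.0855]
tcp_rot: [0.181, 3.134, 0.002]
ft_force: [-0.6, 0.8, -2.3]
width: 0.0454
```

```bash
python3 -c "
from h import *
from station import grab_frame
go(.5755,.1356,.086,np.pi/2-.115)
a=crop(grab_frame('top')[:,:,::-1],200,110,170,150,3);b=crop(grab_frame('side')[:,:,::-1],220,90,90,110,4)
o=np.zeros((450,870,3),np.uint8);o[:,:510]=a;o[:440,510:]=b
cv2.imwrite('pics/a3.png',o[:,70:])"
```

```text
t 8.93 pos [0.5769 0.1356 0.0855] F [-0.6  0.8 -2.3] w 0.0454 j7 0.81
turn [ 0.002  0.003 -0.   ] shift after turn mm [ 1.4 -0.1 -0.5] shift now [ 1.4 -0.1 -0.5]
```

View pics/a3.png

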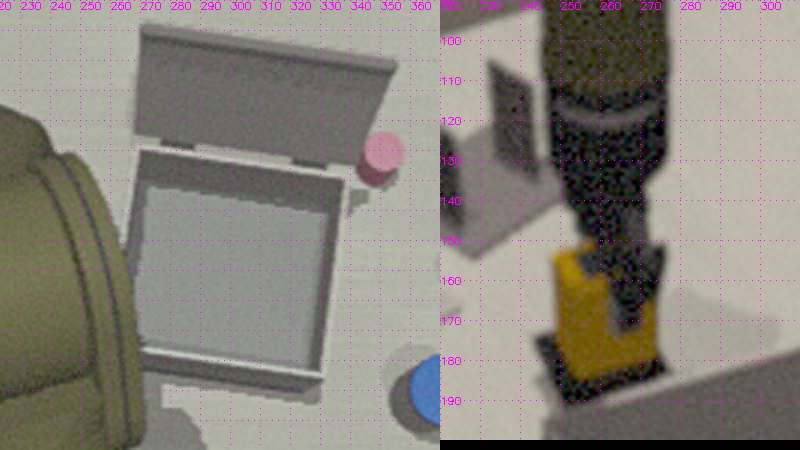

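The lid is fully open behind the hinge edge, and the weight stands on the level pad (foot at about (255-272,183)). Release gradually and rise.

{"fn": "servo_tool", "kwargs": {"series": [0, 0, 1.5, 0, 0, 0, 20, 0, 0, 0, 0, 0, 0, 50, 0, 0, 0, 0, 0, 0, 65, 0, 0, 0, 0, 0, 0, 80, 0, 0, 0, 0, 0, 0, 100, 0, 0, 0, 0, 0, 0, 100, 0, 0, 0, 0, 0, 0, 100, 0, 0, -10, 0, 0, 0, 100, 0, 0, -25, 0, 0, 0, 100, 0, 0, -40, 0, 0, 0, 100, 0, 0, -50, 0, 0, 0, 100, 0, 0, -50, 0, 0, 0, 100, 0, 0, -30, 0, 0, 0, 100, 0, 0, 0, 0, 0, 0, 100]}}

```text
time_s: 10.78
position: [0.5769, 0.1348, 0.3002]
tcp_rot: [0.181, 3.129, 0.001]
ft_force: [-1.2, -0.6, -0.5]
width: 0.0855
```

```bash
python3 -c "
from h import *
for u in([270,160],[337.7,170],[330.7,236],[268,227]):print(atz('top',u,.15).round(4))
p=lambda a:np.array(a)/[3,3]+[(200+70/3),110]
for u in([140,187],[335,212],[318,372],[140,348]):print('fl',atz('top',p(u),.045).round(4))
go(.5569,-.3158,.2,0)
J=np.array([.557,-.316]);
for n,q in(('small',[.646,-.314]),('can',[.445,-.269]),('beak',[.45,-.391]),('turq',atz('top',[425.5,192.5],.09))):d=np.array(q)-J;print(n,np.linalg.norm(d).round(3),np.arctan2(d[1],d[0]).round(2))
"
```

```text
[ 0.6339 -0.0086]
[ 0.6131 -0.177 ]
[ 0.4485 -0.1599]
[ 0.4669 -0.0077]
fl [ 0.6277 -0.0097]
fl [ 0.6094 -0.1854]
fl [ 0.4647 -0.1704]
fl [ 0.4823 -0.0131]
t 10.78 pos [0.5769 0.1348 0.3002] F [-1.2 -0.6 -0.5] w 0.0855 j7 0.93
turn [0.006 0.005 1.455] shift after turn mm [-450.6  -20.   100.2] shift now [ -31.5 -450.    99.8]
small 0.089 0.02
can 0.121 2.74
beak 0.131 -2.53
turq 0.102 -1.4
```

{"fn": "servo_tool", "kwargs": {"series": [40, -30, -10, 0, 0, 0, 100, 40, -45, 0, 0, 0, 0.1, 100, 5, -50, 0, 0, 0, 0.1, 100, 0, -50, 0, 0, 0, 0, 100, 0, -50, 0, 0, 0, 0, 100, 0, -50, 0, 0, 0, 0, 100, 0, -50, 0, 0, 0, 0, 100, 0, -50, 10, 0, 0, 0, 100, -15, -30, 10, 0, 0, 0, 100, 0, 0, 0, 0, 0, 0, 100]}}

```text
time_s: 12.02
position: [0.3861, -0.259, 0.2817]
tcp_rot: [-0.501, -3.095, -0.004]
ft_force: [-0.9, 0.0, -0.6]
width: 0.0854
```

```bash
python3 -c "
from h import *
go(.5569,-.3158,.16,1.25)"
```

```text
t 12.03 pos [ 0.3861 -0.259   0.2817] F [-0.9  0.  -0.6] w 0.0854 j7 1.57
turn [ 0.001 -0.007 -0.   ] shift after turn mm [-180.    -0.   121.7] shift now [-1.809e+02 -1.000e-01  1.204e+02]
```

{"fn": "servo_tool", "kwargs": {"series": [-45, 0, 15, 0, 0, 0, 100, -45, 0, 15, 0, 0, 0, 100, -45, 0, 20, 0, 0, 0, 100, -35, 0, 20, 0, 0, 0, 100, -8, 0, 25, 0, 0, 0, 100, 0, 0, 15, 0, 0, 0, 100, 0, 0, 0, 0, 0, 0, 100]}}

```text
time_s: 12.9
position: [0.5559, -0.3065, 0.1635]
tcp_rot: [-0.489, -3.087, -0.014]
ft_force: [-0.3, 0.3, 0.1]
width: 0.0855
```

```bash
python3 -c "
from h import *
from station import grab_frame
go(.5569,-.3158,.13,1.25)
a=crop(grab_frame('side')[:,:,::-1],240,120,180,260,2);
b=crop(grab_frame('top')[:,:,::-1],200,110,220,150,2)
o=np.zeros((520,800,3),np.uint8);o[:,:360]=a;o[:300,360:]=b
cv2.imwrite('pics/a4.png',o)"
```

```text
t 12.9 pos [ 0.5559 -0.3065  0.1635] F [-0.3  0.3  0.1] w 0.0855 j7 1.5
turn [ 0.006 -0.017  0.007] shift after turn mm [-3.9 -8.5 33.5] shift now [-4.4 -8.8 33.3]
```

View pics/a4.png

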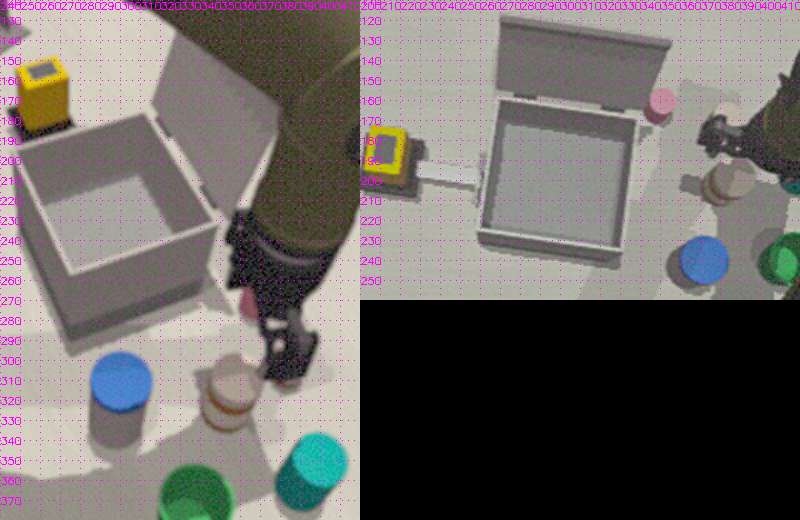

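```bash
python3 -c "
from h import *
from station import sense
print(sense()['position'])
for p in([.5559,-.3065,.163],[.5559,-.3065,.176],[.5559,-.3158,.09]):print(proj('side',p).round(1),proj('top',p).round(1))
u=np.array([np.cos(1.25),np.sin(1.25),0])
for d in(-.05,.05):print(proj('side',np.array([.5559,-.3065,.176])+d*u),proj('top',np.array([.5559,-.3065,.176])+d*u))
print('weight',tri([261,155],[213,184]))
"
```

```text
[ 0.55686211 -0.30730209  0.16512584]
[[362.6 288. ]] [[391.2 193. ]]
[[363.9 284.7]] [[392.6 192. ]]
[[358.6 308.6]] [[387.5 198.4]]
[[372.88852885 309.34047134]] [[412.1393667  198.88397922]]
[[355.60586558 261.82835231]] [[373.06750455 185.06746766]]
weight (array([0.5732, 0.1317, 0.131 ]), array([ 0.1, -0. , -0. ,  0.1]))
```

Weight stands alone on the pad (top view (213,184)) with the lid open and hands off. The fingers are at (372,309) and (356,262), as predicted, either side of the jar cap (358,309). Descend and grip.

{"fn": "servo_tool", "kwargs": {"series": [-4, -8.5, 10, 0.006, -0.017, 0.007, 100, 0, 0, 15, 0, 0, 0, 100, 0, 0, 10, 0, 0, 0, 100, 0, 0, 0, 0, 0, 0, 100]}}

```text
time_s: 13.5
position: [0.5589, -0.3169, 0.1324]
tcp_rot: [0.502, 3.093, -0.003]
ft_force: [0.4, -0.2, 0.4]
width: 0.0854
```

```bash
python3 -c "
from h import *
go(.5569,-.3158,.051,1.25)"
```

```text
t 13.5 pos [ 0.5589 -0.3169  0.1324] F [ 0.4 -0.2  0.4] w 0.0854 j7 1.49
turn [-0.001  0.008 -0.001] shift after turn mm [ 2.2  0.4 81.4] shift now [ 2.9  0.4 81.4]
```

{"fn": "servo_tool", "kwargs": {"series": [2, 0, 20, 0, 0.008, 0, 100, 0, 0, 20, 0, 0, 0, 100, 0, 0, 20, 0, 0, 0, 100, 0, 0, 15, 0, 0, 0, 100, 0, 0, 5, 0, 0, 0, 100, 0, 0, 0, 0, 0, 0, 80, 0, 0, 0, 0, 0, 0, 60, 0, 0, 0, 0, 0, 0, 40, 0, 0, 0, 0, 0, 0, 40, 0, 0, 0, 0, 0, 0, 40, 0, 0, 0, 0, 0, 0, 40]}}

```text
time_s: 14.88
position: [0.5576, -0.3155, 0.0481]
tcp_rot: [-0.502, -3.101, -0.0]
ft_force: [0.2, -0.2, -2.6]
width: 0.0539
```

{"fn": "servo_tool", "kwargs": {"series": [0, 0, -10, 0, 0, 0, 40, 0, 0, -25, 0, 0, 0, 40, 0, 0, -40, 0, 0, 0, 40, 0, 0, -50, 0, 0, 0, 40, 0, 0, -50, 0, 0, 0, 40, 0, 0, -45, 0, 0, 0, 40, 0, 0, -20, 0, 0, 0, 40, 0, 0, 0, 0, 0, 0, 40]}}

```text
time_s: 15.88
position: [0.5571, -0.3152, 0.3]
tcp_rot: [0.501, 3.099, -0.001]
ft_force: [-0.7, 0.4, -2.4]
width: 0.0534
```

```bash
python3 -c "
from h import *
go(.5,-.21,.28,1.35);go(.540,-.086,.28,1.456)"
```

```text
t 15.88 pos [ 0.5571 -0.3152  0.3   ] F [-0.7  0.4 -2.4] w 0.0534 j7 1.55
turn [-0.     0.002 -0.1  ] shift after turn mm [78.8 90.1 20. ] shift now [87.4 81.8 19.8]
t 15.88 pos [ 0.5571 -0.3152  0.3   ] F [-0.7  0.4 -2.4] w 0.0534 j7 1.55
turn [-0.001  0.002 -0.206] shift after turn mm [ 43.2 225.7  20. ] shift now [ 88.5 212.1  19.8]
```

{"fn": "servo_tool", "kwargs": {"series": [0, 0, 0, 0, 0, -0.1, 40, 0, 0, 0, 0, 0, -0.1, 40, 20, 25, 0, 0, 0, 0, 40, 20, 35, 0, 0, 0, 0, 40, 2, 40, 0, 0, 0, 0, 40, 0, 40, 0, 0, 0, 0, 40, 0, 40, 5, 0, 0, 0, 40, 0, 30, 5, 0, 0, 0, 40, 0, 10, 5, 0, 0, 0, 40, 0, 0, 0, 0, 0, 0, 40]}}

```text
time_s: 17.12
position: [0.5305, -0.0858, 0.2733]
tcp_rot: [-0.18, -3.117, -0.003]
ft_force: [0.0, -1.3, -1.3]
width: 0.0536
```

```bash
python3 -c "
from h import *
go(.540,-.086,.098,1.456)"
```

```text
t 17.12 pos [ 0.5305 -0.0858  0.2733] F [ 0.  -1.3 -1.3] w 0.0536 j7 1.32
turn [ 0.001 -0.02  -0.001] shift after turn mm [ -9.4   0.9 175.3] shift now [-12.9   0.8 175. ]
```

{"fn": "servo_tool", "kwargs": {"series": [-6, 0, 20, 0, -0.02, 0, 40, -3, 0, 30, 0, 0, 0, 40, 0, 0, 30, 0, 0, 0, 40, 0, 0, 30, 0, 0, 0, 40, 0, 0, 25, 0, 0, 0, 40, 0, 0, 12, 0, 0, 0, 40, 0, 0, 0, 0, 0, 0, 40]}}

```text
time_s: 18.0
position: [0.5397, -0.1033, 0.1218]
tcp_rot: [0.21, 3.131, -0.015]
ft_force: [0.4, -0.1, -2.3]
width: 0.0537
```

```bash
python3 -c "
from h import *
go(.540,-.086,.093,1.456)"
```

```text
t 18.0 pos [ 0.5397 -0.1033  0.1218] F [ 0.4 -0.1 -2.3] w 0.0537 j7 1.23
turn [-0.009  0.004 -0.019] shift after turn mm [ 1.6 17.2 28.8] shift now [ 2.1 17.5 28.6]
```

{"fn": "servo_tool", "kwargs": {"series": [1, 9, 0, -0.009, 0.004, -0.019, 40, 0, 8, 5, 0, 0, 0, 40, 0, 0, 6, 0, 0, 0, 40, 0, 0, 5, 0, 0, 0, 40, 0, 0, 4, 0, 0, 0, 40, 0, 0, 3, 0, 0, 0, 40, 0, 0, 0, 0, 0, 0, 40]}}

```text
time_s: 18.88
position: [0.5429, -0.0855, 0.0995]
tcp_rot: [0.179, 3.132, -0.0]
ft_force: [-0.3, 0.2, -2.1]
width: 0.0534
```

```bash
python3 -c "
from h import *
go(.540,-.086,.093,1.456)"
```

```text
t 18.88 pos [ 0.5429 -0.0855  0.0995] F [-0.3  0.2 -2.1] w 0.0534 j7 1.21
turn [0.    0.004 0.001] shift after turn mm [ 2.8 -0.8  6.5] shift now [ 2.8 -0.8  6.5]
```

{"fn": "servo_tool", "kwargs": {"series": [0, 0, 2, 0, 0.004, 0, 40, 0, 0, 2, 0, 0, 0, 40, 0, 0, 1.5, 0, 0, 0, 40, 0, 0, 1, 0, 0, 0, 40, 0, 0, 0, 0, 0, 0, 40]}}

```text
time_s: 19.5
position: [0.5431, -0.0858, 0.0928]
tcp_rot: [0.179, 3.136, 0.0]
ft_force: [-0.6, 0.7, -3.1]
width: 0.0539
```

{"fn": "servo_tool", "kwargs": {"series": [0, 0, 1.2, 0, 0, 0, 40, 0, 0, 1, 0, 0, 0, 40, 0, 0, 0, 0, 0, 0, 40]}}

```text
time_s: 19.88
position: [0.5437, -0.0858, 0.0928]
tcp_rot: [0.179, 3.134, -0.001]
ft_force: [-1.1, 0.0, -2.4]
width: 0.0537
```

{"fn": "servo_tool", "kwargs": {"series": [0, 0, 2, 0, 0, 0, 40, 0, 0, 2, 0, 0, 0, 40, 0, 0, 0, 0, 0, 0, 40]}}

```text
time_s: 20.25
position: [0.5448, -0.0856, 0.0928]
tcp_rot: [0.179, 3.13, -0.003]
ft_force: [0.4, -0.1, -2.7]
width: 0.0538
```

Height matches the predicted floor contact (0.093) and z no longer drops, so release gently.

{"fn": "servo_tool", "kwargs": {"series": [0, 0, 1, 0, 0, 0, 50, 0, 0, 0, 0, 0, 0, 64, 0, 0, 0, 0, 0, 0, 70, 0, 0, 0, 0, 0, 0, 80, 0, 0, 0, 0, 0, 0, 90, 0, 0, 0, 0, 0, 0, 90, 0, 0, -10, 0, 0, 0, 90, 0, 0, -25, 0, 0, 0, 90, 0, 0, -40, 0, 0, 0, 90, 0, 0, -50, 0, 0, 0, 90, 0, 0, -50, 0, 0, 0, 90, 0, 0, -30, 0, 0, 0, 90, 0, 0, 0, 0, 0, 0, 90]}}

```text
time_s: 21.88
position: [0.544, -0.0849, 0.3071]
tcp_rot: [0.178, 3.126, -0.002]
ft_force: [0.3, 0.4, -0.4]
width: 0.0771
```

```bash
python3 -c "
from h import *
go(.573,.134,.2,-.115)"
```

```text
t 21.88 pos [ 0.544  -0.0849  0.3071] F [ 0.3  0.4 -0.4] w 0.0771 j7 1.33
turn [-0.009  0.007 -1.569] shift after turn mm [-220.8   -3.7  107.1] shift now [ -2.9 220.9 106.9]
```

{"fn": "servo_tool", "kwargs": {"series": [10, 30, 0, 0, 0, 0, 100, 10, 40, 0, 0, 0, 0, 100, 0, 45, 0, 0, 0, 0, 100, -5, 45, 0, 0, 0, 0, 100, -10, 40, 0, 0, 0, 0, 100, -5, 15, 5, 0, 0, 0, 100, 0, 0, 0, 0, 0, 0.175, 100, 0, 0, 0, 0, 0, 0.175, 100, 0, 0, 0, 0, 0, 0.175, 100, 0, 0, 0, 0, 0, 0.175, 100, 0, 0, 0, 0, 0, 0.175, 100, 0, 0, 0, 0, 0, 0.175, 100, 0, 0, 0, 0, 0, 0.175, 100, 0, 0, 0, 0, 0, 0.175, 100, 0, 0, 0, 0, 0, 0.16, 100, 0, 0, 0, 0, 0, 0, 100]}}

```text
time_s: 23.88
position: [0.5578, 0.1156, 0.2862]
tcp_rot: [2.401, 2.021, -0.049]
ft_force: [0.4, 0.6, 0.7]
width: 0.0854
```

```bash
python3 -c "
from h import *
from station import grab_frame
go(.573,.134,.2,-.115)
a=crop(grab_frame('top')[:,:,::-1],180,110,190,150,4);cv2.imwrite('pics/a5.png',a)"
```

```text
t 23.88 pos [0.5578 0.1156 0.2862] F [0.4 0.6 0.7] w 0.0854 j7 -0.38
turn [-0.019  0.025 -0.056] shift after turn mm [20.  13.  86.2] shift now [22.9 13.4 85.4]
```

View pics/a5.png

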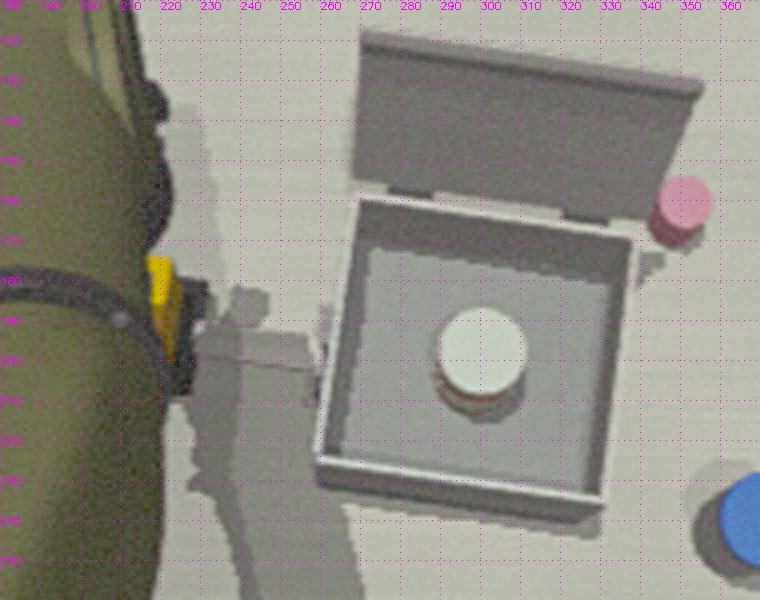

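The jar stands upright in the middle of the bin (top (300,198)) and the lid is still open. Pictures viewed so far: 9. Align over the weight.

{"fn": "servo_tool", "kwargs": {"series": [12, 7, 10, -0.019, 0.025, -0.056, 100, 10, 6, 20, 0, 0, 0, 100, 0, 0, 25, 0, 0, 0, 100, 0, 0, 15, 0, 0, 0, 100, 0, 0, 0, 0, 0, 0, 100]}}

```text
time_s: 24.55
position: [0.5734, 0.1346, 0.2105]
tcp_rot: [-2.337, -2.097, 0.006]
ft_force: [0.1, 0.2, 1.3]
width: 0.0853
```

```bash
python3 -c "
from h import *
go(.573,.134,.09,-.115)"
```

```text
t 24.55 pos [0.5734 0.1346 0.2105] F [0.1 0.2 1.3] w 0.0853 j7 -0.33
turn [-0.003  0.002  0.007] shift after turn mm [ -0.6  -0.4 120.5] shift now [ -0.4   0.  120.5]
```

{"fn": "servo_tool", "kwargs": {"series": [0, 0, 20, -0.003, 0.002, 0.007, 100, 0, 0, 20, 0, 0, 0, 100, 0, 0, 12, 0, 0, 0, 100, 0, 0, 0, 0, 0, 0, 100]}}

```text
time_s: 25.05
position: [0.5759, 0.1351, 0.1593]
tcp_rot: [2.344, 2.089, 0.007]
ft_force: [0.4, 0.7, -0.6]
width: 0.0856
```

```bash
python3 -c "
from h import *
from station import grab_frame
go(.573,.134,.09,-.115)
a=crop(grab_frame('side')[:,:,::-1],220,100,90,100,6);cv2.imwrite('pics/a6.png',a)"
```

```text
t 25.05 pos [0.5759 0.1351 0.1593] F [ 0.4  0.7 -0.6] w 0.0856 j7 -0.33
turn [ 0.005 -0.002 -0.   ] shift after turn mm [-1.4 -2.7 69.3] shift now [-1.5 -3.  69.3]
```

View pics/a6.png

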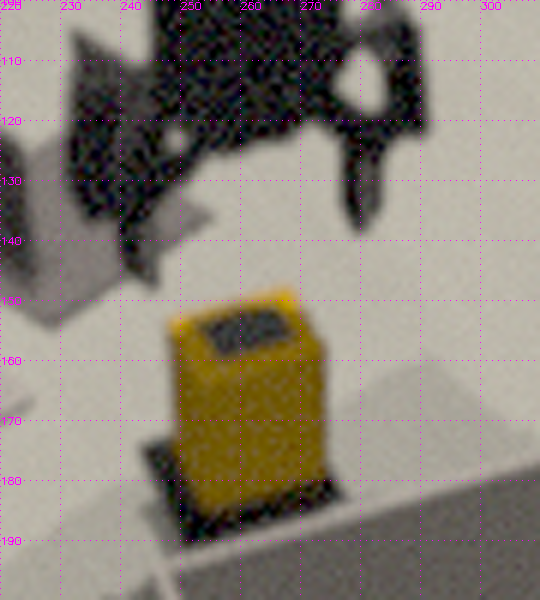

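```bash
python3 -c "
from h import *
x=np.array([np.cos(.115),-np.sin(.115),0]);u=np.array([-x[1],x[0],0])
for c in([.573,.134,.129],[.573,.137,.129]):
  print([proj('side',np.array(c)+a*.03*x+b*.023*u)[0].round(1) for a,b in((1,1),(1,-1),(-1,-1),(-1,1))])
for d in(-.05,.05):print(proj('side',np.array([.5759,.1351,.172])+d*x))"
```

```text
[array([268.2, 146.4]), array([275. , 157.8]), array([252.8, 164. ]), array([246.5, 152.3])]
[array([267.7, 145.7]), array([274.4, 157.1]), array([252.3, 163.3]), array([246. , 151.6])]
[[242.0842051  146.72412572]]
[[279.82565848 136.66293676]]
```

Fingertips at (243,147) and (280,138) straddle the weight top (centre (261,156)), matching projection. Descend, then grip along its 60 mm.

{"fn": "servo_tool", "kwargs": {"series": [-1.5, -3, 10, 0.005, -0.002, 0, 100, 0, 0, 12, 0, 0, 0, 100, 0, 0, 15, 0, 0, 0, 100, 0, 0, 15, 0, 0, 0, 100, 0, 0, 12, 0, 0, 0, 100, 0, 0, 0, 0, 0, 0, 100]}}

```text
time_s: 25.85
position: [0.5737, 0.1341, 0.0921]
tcp_rot: [2.345, 2.09, 0.002]
ft_force: [-0.3, -0.6, 0.6]
width: 0.0856
```

```bash
python3 -c "
from h import *
go(.573,.134,.09,-.115)"
```

```text
t 25.85 pos [0.5737 0.1341 0.0921] F [-0.3 -0.6  0.6] w 0.0856 j7 -0.32
turn [ 0.001 -0.    -0.   ] shift after turn mm [-0.2 -0.7  2.1] shift now [-0.2 -0.7  2.1]
```

Close, slowly.

{"fn": "servo_tool", "kwargs": {"series": [0, -0.5, 2, 0, 0, 0, 100, 0, 0, 0, 0, 0, 0, 90, 0, 0, 0, 0, 0, 0, 80, 0, 0, 0, 0, 0, 0, 70, 0, 0, 0, 0, 0, 0, 60, 0, 0, 0, 0, 0, 0, 45, 0, 0, 0, 0, 0, 0, 45, 0, 0, 0, 0, 0, 0, 45, 0, 0, 0, 0, 0, 0, 45]}}

```text
time_s: 26.98
position: [0.5729, 0.1344, 0.0911]
tcp_rot: [2.345, 2.09, 0.003]
ft_force: [-1.9, -0.3, 0.5]
width: 0.0592
```

{"fn": "servo_tool", "kwargs": {"series": [0, 0, -2, 0, 0, 0, 45, 0, 0, -2, 0, 0, 0, 45, 0, 0, -2, 0, 0, 0, 45, 0, 0, -2, 0, 0, 0, 45, 0, 0, -2, 0, 0, 0, 45, 0, 0, -2, 0, 0, 0, 45, 0, 0, -2, 0, 0, 0, 45, 0, 0, -2, 0, 0, 0, 45, 0, 0, -2, 0, 0, 0, 45, 0, 0, -2, 0, 0, 0, 45, 0, 0, -2, 0, 0, 0, 45, 0, 0, -2, 0, 0, 0, 45, 0, 0, -2, 0, 0, 0, 45, 0, 0, -2, 0, 0, 0, 45, 0, 0, -2, 0, 0, 0, 45, 0, 0, -2, 0, 0, 0, 45]}}

```text
time_s: 28.98
position: [0.5722, 0.1309, 0.1235]
tcp_rot: [2.346, 2.086, -0.005]
ft_force: [0.1, -2.4, -5.4]
width: 0.0595
```

{"fn": "servo_tool", "kwargs": {"series": [0, 0, -1.5, 0, 0, 0, 45, 0, 0, -1.5, 0, 0, 0, 45, 0, 0, -1.5, 0, 0, 0, 45, 0, 0, -1.5, 0, 0, 0, 45, 0, 0, -1.5, 0, 0, 0, 45, 0, 0, -1.5, 0, 0, 0, 45, 0, 0, -1.5, 0, 0, 0, 45, 0, 0, -1.5, 0, 0, 0, 45, 0, 0, -1.5, 0, 0, 0, 45, 0, 0, -1.5, 0, 0, 0, 45, 0, 0, -1.5, 0, 0, 0, 45, 0, 0, -1.5, 0, 0, 0, 45, 0, 0, -1.5, 0, 0, 0, 45, 0, 0, -1.5, 0, 0, 0, 45, 0, 0, -1.5, 0, 0, 0, 45, 0, 0, -1.5, 0, 0, 0, 45]}}

```text
time_s: 30.98
position: [0.5704, 0.1333, 0.1481]
tcp_rot: [-2.344, -2.089, 0.007]
ft_force: [0.0, 0.2, -7.6]
width: 0.0594
```

```bash
python3 -c "
from h import *
go(.4585,.2915,.2,.215)"
```

```text
t 30.98 pos [0.5704 0.1333 0.1481] F [ 0.   0.2 -7.6] w 0.0594 j7 -0.33
turn [-0.005  0.002 -0.33 ] shift after turn mm [178.5 -75.5 -51.9] shift now [ 144.2 -129.5  -51.7]
```

{"fn": "servo_tool", "kwargs": {"series": [0, 0, -4, 0, 0, 0, 45, 0, 0, -10, 0, 0, 0, 45, 0, 0, -18, 0, 0, 0, 45, 0, 0, -20, 0, 0, 0, 45, 0, 0, 0, 0, 0, -0.11, 45, 0, 0, 0, 0, 0, -0.11, 45, 0, 0, 0, 0, 0, -0.11, 45, 20, -8, 0, 0, 0, 0, 45, 35, -15, 0, 0, 0, 0, 45, 40, -18, 0, 0, 0, 0, 45, 40, -17, 0, 0, 0, 0, 45, 30, -12, 0, 0, 0, 0, 45, 10, -4, 0, 0, 0, 0, 45, 0, 0, 0, 0, 0, 0, 45, 0, 0, 0, 0, 0, 0, 45]}}

```text
time_s: 32.85
position: [0.4554, 0.2945, 0.2094]
tcp_rot: [1.965, 2.449, 0.004]
ft_force: [1.4, -0.4, -8.9]
width: 0.0594
```

```bash
python3 -c "
from h import *
go(.4585,.2915,.16,.215)"
```

```text
t 32.85 pos [0.4554 0.2945 0.2094] F [ 1.4 -0.4 -8.9] w 0.0594 j7 -0.41
turn [ 0.003 -0.001  0.003] shift after turn mm [-3.6  2.3 49.4] shift now [-3.6  2.2 49.4]
```

{"fn": "servo_tool", "kwargs": {"series": [-3.5, 2, 15, 0, 0, 0, 45, 0, 0, 18, 0, 0, 0, 45, 0, 0, 10, 0, 0, 0, 45, 0, 0, 0, 0, 0, 0, 45, 0, 0, 0, 0, 0, 0, 45]}}

```text
time_s: 33.48
position: [0.4621, 0.2858, 0.1632]
tcp_rot: [1.975, 2.438, 0.001]
ft_force: [0.0, 0.7, -8.8]
width: 0.0594
```

```bash
python3 -c "
from h import *
from station import grab_frame,sense
go(.4585,.2915,.057,.215)
a=crop(grab_frame('side')[:,:,::-1],170,80,80,115,5);b=crop(grab_frame('top')[:,:,::-1],100,180,80,90,5);
o=np.zeros((575,800,3),np.uint8);o[:,:400]=a;o[:450,400:]=b
cv2.imwrite('pics/a7.png',o)
p=sense()['position'];y=.215;x=np.array([np.cos(y),np.sin(y),0]);u=np.array([-x[1],x[0],0]);c=p+[0,0,-.051]
for h in(0,.09):print(h,[proj('side',c+a*.03*x+b*.023*u+[0,0,h])[0].round(1).tolist() for a,b in((1,1),(1,-1),(-1,-1),(-1,1))])
c=np.array([.4585,.2915,.096]);print('cheeks inner',[proj('side',c+a*.032*x+b*.029*u)[0].round(1).tolist() for a,b in((1,1),(1,-1),(-1,-1),(-1,1))])
"
```

```text
t 33.48 pos [0.4621 0.2858 0.1632] F [ 0.   0.7 -8.8] w 0.0594 j7 -0.4
turn [ 0.003  0.003 -0.006] shift after turn mm [  6.3  -2.3 106.2] shift now [  6.6  -2.7 106.2]
0 [[202.8, 130.4], [212.4, 138.6], [194.0, 148.5], [184.5, 139.8]]
0.09 [[198.4, 103.5], [208.6, 111.6], [188.7, 121.4], [178.8, 112.9]]
cheeks inner [[201.0, 132.9], [213.0, 143.2], [193.5, 153.7], [181.7, 142.9]]
```

View pics/a7.png

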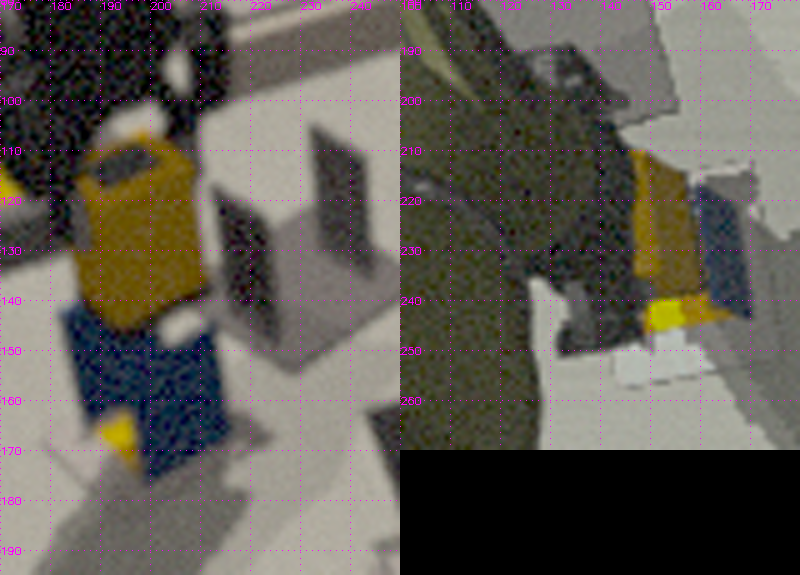

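```bash
python3 -c "
from h import *
p=np.array([.4621,.2858,.1632]);y=.215;x=np.array([np.cos(y),np.sin(y),0]);u=np.array([-x[1],x[0],0]);c=p+[0,0,-.051]
print('pred world',c-.03*x-.023*u, 'meas',tri([193.6,146],[159.6,239]))
print('top pred foot',proj('top',c-.03*x-.023*u),'top edge',proj('top',c+[0,0,.09]-.03*x-.023*u),proj('top',c+[0,0,.09]+.03*x-.023*u))
d=np.array([.4585,.2915,.096])
print('cheek -y inner top in top img',[proj('top',d+a*.032*x-.029*u)[0].round(1) for a in(1,-1)])"
```

```text
pred world [0.4376977  0.25692912 0.1122    ] meas (array([0.436 , 0.2573, 0.1211]), array([-0.7,  0.2,  0.2, -0.7]))
top pred foot [[160.75063681 237.98999188]] top edge [[152.26367654 234.16707836]] [[148.34520616 208.75056958]]
cheek -y inner top in top img [array([158.4, 215.5]), array([162.3, 240.3])]
```

Side view: the weight's foot corners are (194,146) and (211,136). Top view: its near foot corner is (160,239), which agrees with the TCP-based prediction within 2 mm in xy. The cheek edge runs (159,216) to (162,241). Correct by about 6 mm, then check before entering.

{"fn": "servo_tool", "kwargs": {"series": [4, -1.5, 0, 0.003, 0.003, -0.006, 45, 2.5, -1, 4, 0, 0, 0, 45, 0, 0, 4, 0, 0, 0, 45, 0, 0, 0, 0, 0, 0, 45, 0, 0, 0, 0, 0, 0, 45]}}

```text
time_s: 34.2
position: [0.4582, 0.2933, 0.1558]
tcp_rot: [1.968, 2.449, 0.004]
ft_force: [-0.5, -0.9, -8.7]
width: 0.0592
```

```bash
python3 -c "
from h import *
go(.4585,.2915,.057,.215)"
```

```text
t 34.2 pos [0.4582 0.2933 0.1558] F [-0.5 -0.9 -8.7] w 0.0592 j7 -0.4
turn [ 0.002 -0.002  0.002] shift after turn mm [-1.8 -0.1 98.8] shift now [-2.  -0.3 98.8]
```

{"fn": "servo_tool", "kwargs": {"series": [-1.5, 0, 5, 0, 0, 0, 45, 0, 0, 5, 0, 0, 0, 45, 0, 0, 5, 0, 0, 0, 45, 0, 0, 5, 0, 0, 0, 45, 0, 0, 0, 0, 0, 0, 45]}}

```text
time_s: 34.83
position: [0.4587, 0.2915, 0.1341]
tcp_rot: [1.968, 2.448, 0.003]
ft_force: [-0.1, -0.1, -8.3]
width: 0.0598
```

```bash
python3 -c "
from h import *
go(.4585,.2915,.057,.215)"
```

```text
t 34.83 pos [0.4587 0.2915 0.1341] F [-0.1 -0.1 -8.3] w 0.0598 j7 -0.4
turn [ 0.002 -0.001  0.002] shift after turn mm [ 0.1 -0.2 77.1] shift now [-0.  -0.3 77.1]
```

Inside the cheek tops without side force. Continue.

{"fn": "servo_tool", "kwargs": {"series": [0, 0, 6, 0, 0, 0, 45, 0, 0, 7, 0, 0, 0, 45, 0, 0, 7, 0, 0, 0, 45, 0, 0, 7, 0, 0, 0, 45, 0, 0, 7, 0, 0, 0, 45, 0, 0, 7, 0, 0, 0, 45, 0, 0, 7, 0, 0, 0, 45, 0, 0, 7, 0, 0, 0, 45, 0, 0, 5, 0, 0, 0, 45, 0, 0, 0, 0, 0, 0, 45]}}

```text
time_s: 36.08
position: [0.4594, 0.2921, 0.0697]
tcp_rot: [1.968, 2.448, 0.005]
ft_force: [-0.7, 0.2, -7.4]
width: 0.0592
```

```bash
python3 -c "
from h import *
go(.4585,.2915,.057,.215)"
```

```text
t 36.08 pos [0.4594 0.2921 0.0697] F [-0.7  0.2 -7.4] w 0.0592 j7 -0.4
turn [ 0.003 -0.002  0.002] shift after turn mm [-0.4 -1.  12.7] shift now [-0.5 -1.  12.7]
```

{"fn": "servo_tool", "kwargs": {"series": [0, 0, 3, 0, 0, 0, 45, 0, 0, 3, 0, 0, 0, 45, 0, 0, 2.5, 0, 0, 0, 45, 0, 0, 2, 0, 0, 0, 45, 0, 0, 1.5, 0, 0, 0, 45, 0, 0, 1.5, 0, 0, 0, 45]}}

```text
time_s: 36.83
position: [0.4601, 0.2924, 0.0588]
tcp_rot: [1.968, 2.448, 0.008]
ft_force: [-2.3, -1.8, 10.4]
width: 0.0594
```

{"fn": "servo_tool", "kwargs": {"series": [0, 0, 2, 0, 0, 0, 45]}}

```text
time_s: 36.95
position: [0.4601, 0.2924, 0.0588]
tcp_rot: [1.968, 2.447, 0.009]
ft_force: [-2.5, -2.6, 14.6]
width: 0.0589
```

Plate contact felt (+10 to +15 N at z = 0.0588, as expected). Release and retreat upward.

{"fn": "servo_tool", "kwargs": {"series": [0, 0, 0, 0, 0, 0, 60, 0, 0, 0, 0, 0, 0, 75, 0, 0, 0, 0, 0, 0, 90, 0, 0, 0, 0, 0, 0, 100, 0, 0, 0, 0, 0, 0, 100, 0, 0, 0, 0, 0, 0, 100, 0, 0, -6, 0, 0, 0, 100, 0, 0, -12, 0, 0, 0, 100, 0, 0, -20, 0, 0, 0, 100, 0, 0, -30, 0, 0, 0, 100, 0, 0, -40, 0, 0, 0, 100, 0, 0, -40, 0, 0, 0, 100, 0, 0, -40, 0, 0, 0, 100, 0, 0, -40, 0, 0, 0, 100, -40, 0, -10, 0, 0, 0, 100, -50, 0, 0, 0, 0, 0, 100, -50, 0, 0, 0, 0, 0, 100, -50, 0, 0, 0, 0, 0, 100, -30, 0, 0, 0, 0, 0, 100, 0, 0, 0, 0, 0, 0, 100]}}

```text
time_s: 39.45
position: [0.5079, 0.071, 0.3166]
tcp_rot: [1.962, 2.443, 0.037]
ft_force: [-1.1, 0.4, -0.3]
width: 0.0851
```

```bash
python3 -c "
from h import *
from station import grab_frame,sense
s=sense();print(s['position'],s['ft_force'],s['time_s'])
S=grab_frame('side')[:,:,::-1];T=grab_frame('top')[:,:,::-1]
o=np.zeros((590,800,3),np.uint8)
a=crop(S,165,110,260,280,2);o[:560,:520]=a
b=crop(T,120,195,70,70,4);o[:280,520:800]=b
c=crop(T,240,100,140,155,2);o[280:590,520:800]=c
cv2.imwrite('pics/a8.png',o)"
```

```text
[0.50791087 0.07098077 0.31658269] [-1.14765471  0.43176189 -0.26252226] 39.45
```

The viewer limit is reached, so I check numerically against the first pictures.

```bash
python3 -c "
from h import *
from station import grab_frame,sense
S=grab_frame('side')[:,:,::-1].astype(int);S0=cv2.imread('pics/side0.png').astype(int);s=sense()
print(s['time_s'],s['position'].round(3),s['ft_force'].round(1))
D=lambda x0,x1,y0,y1:np.abs(S-S0)[y0:y1,x0:x1].mean().round(1)
for n,r in(('lid',(255,335,190,245)),('above lid (open-lid area)',(330,370,130,200)),('canister',(283,318,298,345)),('beaker',(318,358,352,396)),('smalls',(360,412,255,375)),('jar place',(342,374,300,335)),('pad',(248,275,162,182)),('table ref',(430,480,350,380))):print(n,r,D(*r))
Y=((S[:,:,2]>80)&(S[:,:,0]<.35*S[:,:,2])&(S[:,:,1]>.5*S[:,:,2]))
m=np.zeros_like(Y);m[95:190,176:250]=1;v,u=np.where(Y&m);print('yellow side',len(u),u.min(),u.max(),v.min(),v.max(),'cx',u.mean().round(1),v.mean().round(1))
y=.215;x=np.array([np.cos(y),np.sin(y),0]);w=np.array([-x[1],x[0],0]);c=np.array([.4585,.2915,.006])
for h in(0,.09):print(h,[proj('side',c+a*.03*x+b*.023*w+[0,0,h])[0].round(1).tolist() for a,b in((1,1),(1,-1),(-1,-1),(-1,1))])
t=grab_frame('top')[:,:,::-1].astype(int);Yt=((t[:,:,2]>80)&(t[:,:,0]<.35*t[:,:,2])&(t[:,:,1]>.5*t[:,:,2]));Yt[:,:110]=0;Yt[:,200:]=0;v,u=np.where(Yt);print('top yellow',len(u),u.min(),u.max(),v.min(),v.max()) if len(u) else print('top none')
for h in(0,.09):print(h,[proj('top',c+a*.03*x+b*.023*w+[0,0,h])[0].round(1).tolist() for a,b in((1,1),(1,-1),(-1,-1),(-1,1))])
for r in range(120,170,3):print(''.join('Y' if Y[r,k] else 'b' if S[r,k,0]>S[r,k,2]+15 else '#' if S[r,k].sum()<120 else '.' for k in range(172,232)))
"
```

```text
39.6 [0.507 0.076 0.316] [0.  0.3 0. ]
lid (255, 335, 190, 245) 8.2
above lid (open-lid area) (330, 370, 130, 200) 6.4
canister (283, 318, 298, 345) 5.6
beaker (318, 358, 352, 396) 5.8
smalls (360, 412, 255, 375) 7.4
jar place (342, 374, 300, 335) 37.3
pad (248, 275, 162, 182) 7.1
table ref (430, 480, 350, 380) 6.1
yellow side 221 176 210 110 152 cx 194.1 139.4
0 [[205.5, 157.5], [214.6, 165.7], [197.6, 175.5], [188.7, 166.9]]
0.09 [[201.6, 134.2], [211.1, 142.4], [192.9, 152.3], [183.5, 143.6]]
top yellow 276 139 165 217 246
0 [[146.8, 224.6], [163.6, 221.4], [167.1, 243.1], [150.1, 246.4]]
0.09 [[138.1, 220.1], [156.1, 216.7], [159.8, 240.0], [141.6, 243.5]]
.............#############................##.........####...
....#####################.................#######...........
#####################.....................##########........
############...............................#########........
###........................................##########.......
.......................bbb.................##########.......
.................bbb...YYYYY..YYYYY........###########......
............bb#..YYYYYY..........YYYYY......##########......
...........##YYYYYYY..........YYYYYYYY.........#.#####......
............b##YYYYYYYY.YYYYYYYY...bbbbb#...................
............###.##YYYYYYYYY..bbbbbbb#bbbb...................
.............###.###....bbbbbbbbbbbbbb#bb#..................
..............####..####bb#bbbbbbbbbbb#bbb..................
..............####.##.###bbbbb#bb#bbbbbbbb..................
...............#####.#.##bbb#bbbbbbbbbbb#b#.................
..................###.#####bbb##bbbbbb#bb#b#................
.....................##.##bb#bb#bbb#bb#bb##.................
```

```bash
python3 -c "
from station import *
print(close_job())"
```

```text
the job is handed in; nothing more can be done
None
```

The job is done and handed in at about 39.6 s of the 72 s allowed.

**What I did**
- I took the weight from the rack and stood it on the lever. It held the lid fully open with the gripper away.
- I set the larger amber jar upright near the middle of the bin floor and released it there.
- I regripped the weight along its 60 mm side and eased it up over about 4 s, so the lid came down slowly.
- I lowered the weight into the dock until the plate pushed back with 10–15 N, then let go and backed off.

**What the last checks showed**
- **Weight:** in both cameras its top face lies where an upright weight centred in the dock should project.
- **Lid and lever:** both match the first picture to about noise level (lid 8.2, pad 7.1, against 6.1 on bare table), so the lid is shut.
- **Bystanders:** the canister and beaker show no change from the start.
- **Robot:** the arm is clear, with no force on the tool.

**What disagreed or could not be checked**
- **Final picture:** I had used all 12 viewings, so the last check was by pixel numbers only.
- **Heights:** camera heights of the fixed things came out 2–6 mm low, and the held weight looked 6–9 mm high. I set down by contact and expected height instead.
- **Jar contact:** the force reading showed no clear jump at the bin floor. I judged contact from the expected height and z no longer dropping.
- **Jar after closing:** I saw it upright in the bin before the lid closed, but not after.

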